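# Push a sealed parts carton down the dispatch lane of an injector repair bench

## Task

Push the brown carton with the yellow seals from the infeed shelf down the white dispatch lane until it stands square against the stop at the lane's closed end, by the code reader, then take the hand away. Push slowly with the fingers and never lift or tip the carton; its side seals are freshly stuck, so neither the carton nor the hand may touch either guide rail anywhere along the lane. Leave everything else on the bench where it is.

Things in the scene. Friction and masses are not known exactly. Their poses are not given: they have to be found in the camera images.
- lane: The dispatch lane, a low fixed white slide. Origin on the bench surface, z up; x runs along the lane from its open infeed end to the stop (roughly to the robot's right; place and heading vary), y = 0 is the centre line. Its flat top is 30 mm above the bench: an infeed shelf 220 mm wide from x = -290 to -100 mm, flush with a bed 130 mm wide from there to the stop at x = 250 mm.
- rail_far: Dark grey guide rail on the lane's +y side (away from the robot), fixed, same origin and axes as the lane. Inner face at lane y = 57 mm from lane x = -60 to 250 mm; its lead-in flares outward to about y = 75 mm at x = -100 mm. Top 20 mm above the white bed (50 mm above the bench). Clamp knobs outside reach lane y = 85 mm, 51 mm above the bench.
- rail_near: The same guide rail on the lane's -y side (towards the robot): inner face at lane y = -57 mm, otherwise the mirror image. The clear width between the two rails is 114 mm.
- lane_mouth (a point): Point on the white top, on the centre line, at the open mouth of the rails (lane x = -100 mm). Same axes as the lane.
- lane_stop (a point): Point on the white top, on the centre line, at the face of the stop: a black rubber pad 90 mm wide on an upright aluminium plate across the lane, plate top 62 mm above the bench. Same axes as the lane. The grey code reader stands on a post 75 mm behind it, at most 210 mm above the bench.
- carton: The closed brown carton to push, 120 (x) by 96 (y) by 60 mm high, about 0.45 kg, with a yellow seal on each long side and a white label near its +x end, which goes first. Origin at the centre of its underside. It starts on the infeed shelf, up to 30 mm off the centre line and turned up to 0.35 rad. Centred in the lane it has 9 mm to spare on each side; at the stop its origin is at lane x = 190 mm.
- hold_carton: A carton like the other, but with red seals, on the bench to the robot's left: not for dispatch, leave it alone. Origin at the centre of its underside.
- oil_can: Can with a blue label, diameter 60, 115 mm high, standing on the bench beyond the lane. Origin at the centre of its underside. Leave alone.
- grease_jar: Jar with a red cap, diameter 64, 65 mm high, standing on the bench on the robot's side of the lane. Origin at the centre of its underside. Leave alone.
- socket: Bright steel socket, diameter 27, 52 mm high, standing on the bench beyond the lane. Origin at the centre of its underside. Leave alone.
- nozzle_nut: Dark steel injector nozzle nut, diameter 25, 46 mm high, standing on the bench on the robot's side of the lane. Origin at the centre of its underside. Leave alone.
- wrench: Steel wrench 190 mm long lying on the bench to the right. Leave alone.
- screwdriver: Screwdriver with a red handle, 200 mm long, lying on the bench to the far left. Leave alone.
Mind the look-alikes: they are no part of the job. What is shaped like the carton but turquoise is not meant.

How it is judged:
By the outcome, as a careful person would: the job done as asked, in the order asked, and still so for the second after the job is handed in, with the robot touching nothing.
It also fails if it takes over 72 s, if anything falls off the work surface, if the arm or the gripper's body presses on something with over 40 N, if the wrist force passes 120 N, or if a joint passes its speed limit or range.

## Robot

A 6-joint arm with a two-finger parallel gripper is mounted at the origin on the work surface. World frame = base frame: x ahead of the robot, y to its left, z up, the work surface at z = 0. Lengths are in m, angles in rad, forces in N, time in s.
With the tool pointing down it reaches from about 0.3 to 0.775 m from the base axis. Payload 14.6 kg.
Tool frame: the origin (TCP) lies midway between the tips of the shut fingers; the grasp point (between the pads) lies 19 mm behind it; z points along the fingers, y is the line along which they close (so a half turn about z gives the same grasp; the last joint's range is limited). The gripper opens to 94 mm and grips with 3 to 60 N. Pads are 16 mm wide; open, the fingers measure 119 mm over their backs; the gripper's body (75 mm by 177 mm) begins 78 mm behind the grasp point.
Start: joints at [1.059, 0.3, 1.521, -0, 1.321, -0.067], TCP at [0.237, 0.496, 0.205] pointing down, gripper open.
Joint ranges: [-3.03, 3.03], [-0.79, 2.21], [0.23, 2.52], [-1.04, 4.18], [0, 3.07], [-2.55, 2.55]. Speed limits (rad/s): [2.22, 2.22, 2.57, 3.14, 3.14, 3.14].

## Interface

Orientations are given as [roll, pitch, yaw] about the fixed x, y, z axes, in that order (R = Rz(yaw) Ry(pitch) Rx(roll)).
In Python, from station import telemetry, optics, ctrl gives the robot as it stands.
- The arm moves only by the tool carry_out, never from a script. Its argument "plan" is a list that holds one entry, the list of rows, each a list of 7 numbers: the shift along the tool's x, y, z in mm, then the turn, a rotation vector about the tool's x, y, z in rad, then the finger opening in mm, from 0 to 94. A call has 1 to 20 rows; each row shifts and turns the commanded pose from where the row before left it, along the tool's axes as they then stand; what a row does not reach is not made up. A row lasts 1/12 s, in which the tool goes at most 41.7 mm and 7.16 degrees, less where a joint would pass 70% of its speed; a pose out of reach is approached as far as the arm can. A call with a gripper value outside its range is refused whole. The fingers move at their own pace and stop on an object; "squeeze" is the grip in N (left out, the last holds). Time passes only in rows, so rows that do not move let the fingers close. It gives the time, the measured TCP pose, the force, the opening and the grip force at its end, in the units of the state.
- telemetry.get_obs(): the state, without advancing time (a new reading comes with each control period).
- optics.camera(name): name is "scene" or "top" or "wrist"; returns a dict with "pixels" (480x640x3 uint8, red, green, blue), "intrinsics" (3x3 intrinsics, pixels), "dist_coeffs" ([k1, k2, p1, p2, k3] as OpenCV has them; the pictures are not rectified), "origin" and "rotation" of the camera in the world. Camera axes: x right, y down, z forward; pixel columns grow to the right and rows downward; lengths in m; the calibration is good to about 2 mm. A picture is of the moment at which its call begins. There is no depth.
- ctrl.hand_in(): hands the job in; it is judged then, once.
The state is a dict: "time_s": time; "qpos": joint angles; "joint_vel": joint speeds; "tau": joint torques, N m; "ee_pos": TCP position; "eef_rot": TCP orientation; "force": force on the tool from outside, world axes, zero at the start; "moment": the same for the moment, N m; "grip_width": finger opening in m; "grip_force": force on a finger pad.
Only numpy, scipy, OpenCV 4.12 (cv2) and the standard library are available. Lean on these libraries where they do the work, as an engineer would, in place of code of your own. Each camera call takes 0.05 s, during which the arm holds its last target. There are 200 camera calls.

## Working session

There is one attempt and no reset: what is moved stays moved. The work goes in short steps, Python scripts to look and compute and a tool call to move; the robot and the scene stay as the last step left them, time stands still between calls to the robot, and variables do not carry over. Pictures are saved under pics/ and viewed, at most 10 in all, crops included, and the job is handed in when it is done.

Besides the shell and the picture viewer there is one more tool, called as name(argument=value, ...), one argument or row to a line, values as JSON. carry_out: Moves the arm, as the interface text tells. Its arguments: {"type":"object","properties":{"plan":{"type":"array","items":{"type":"array","items":{"type":"array","items":{"type":"number"}}}},"squeeze":{"type":"number"}},"required":["plan"]}

```bash
mkdir -p pics
cat > h.py <<'E'
import numpy as np,cv2
from station import telemetry,optics,ctrl
def shot(n,f):
    c=optics.camera(n); cv2.imwrite('pics/'+f+'.png',cv2.cvtColor(c['pixels'],cv2.COLOR_RGB2BGR))
    np.savez('pics/'+f+'.npz',**{k:np.array(v) for k,v in c.items()}); return c
def px2w(c,uv,z):
    uv=np.array(uv,float).reshape(-1,1,2)
    n=cv2.undistortPoints(uv,np.array(c['intrinsics'],float),np.array(c['dist_coeffs'],float)).reshape(-1,2)
    d=np.c_[n,np.ones(len(n))]@np.array(c['rotation']).T; o=np.array(c['origin']).ravel()
    return o+d*((np.broadcast_to(z,len(n))-o[2])/d[:,2])[:,None]
def w2px(c,P):
    R=np.array(c['rotation']);o=np.array(c['origin']).ravel()
    return cv2.projectPoints(np.array(P,float).reshape(-1,3),cv2.Rodrigues(R.T)[0],-R.T@o,np.array(c['intrinsics'],float),np.array(c['dist_coeffs'],float))[0].reshape(-1,2)
def crop(f,x0,y0,w,h,s,out):
    cv2.imwrite('pics/'+out+'.png',cv2.resize(cv2.imread('pics/'+f+'.png')[y0:y0+h,x0:x0+w],None,fx=s,fy=s,interpolation=cv2.INTER_CUBIC))
E
python3 - <<'E'
from h import *
c=shot('top','top0');print(c['origin'],c['rotation'],c['intrinsics'])
c=shot('scene','sc0');print(c['origin']);print(telemetry.get_obs())
E
```

```text
[0.35105064 0.03286167 1.36579153] [-3.02371769 -0.0153678  -1.54908728] [[480.33317567   0.         317.42591188]
 [  0.         480.33317567 244.42895024]
 [  0.           0.           1.        ]]
[1.04811783 0.89125592 0.69173579]
{'time_s': 0.1, 'qpos': array([ 1.05941357e+00,  3.00398209e-01,  1.52150758e+00,  4.43136418e-06,
        1.32070666e+00, -6.65595662e-02]), 'joint_vel': array([ 3.47297306e-05, -3.10573172e-03, -1.00268908e-03,  7.57927501e-04,
        2.05421036e-03,  5.50797286e-04]), 'tau': array([ 2.97121196e-04, -5.32638538e+01, -3.53286195e+01,  7.09156855e-02,
        2.34658818e-02,  6.22744523e-06]), 'ee_pos': array([0.2365314 , 0.49628306, 0.20495741]), 'eef_rot': array([-3.14057540e+00, -7.21102651e-05,  2.69676833e+00]), 'force': array([-0.47276681,  0.36685043,  0.36830266]), 'moment': array([-0.00769364,  0.04367588, -0.00789255]), 'grip_force': 0.0, 'grip_width': 0.0941032390794306}
```

View pics/top0.png

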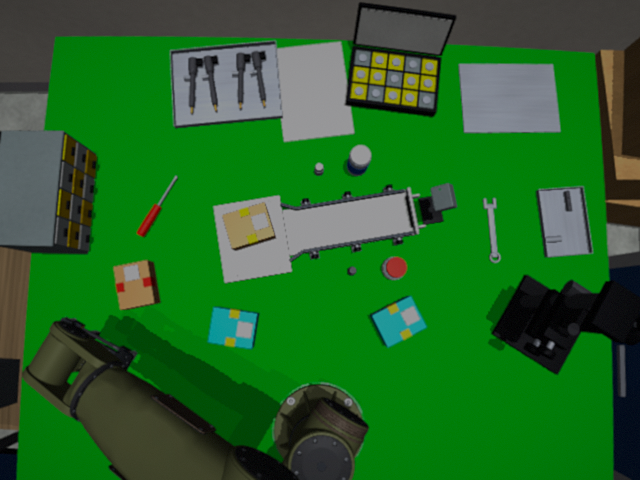

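The carton on the white shelf at (248,226) is brown with yellow seals, so it fits. The look-alikes are the red-sealed carton at (135,285) and the turquoise ones at (233,328) and (398,321). The rotation is given as rpy, so I'll fix the helper and enlarge the lane.

```bash
sed -i 's/^import numpy as np,cv2/&\nfrom scipy.spatial.transform import Rotation as Ro/; s/np.array(c\[.rotation.\])/Ro.from_euler("xyz",np.array(c["rotation"])).as_matrix()/' h.py
python3 -c "
from h import *
crop('top0',205,175,260,115,3,'topc')"
```

```text
(no output)
```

View pics/topc.png

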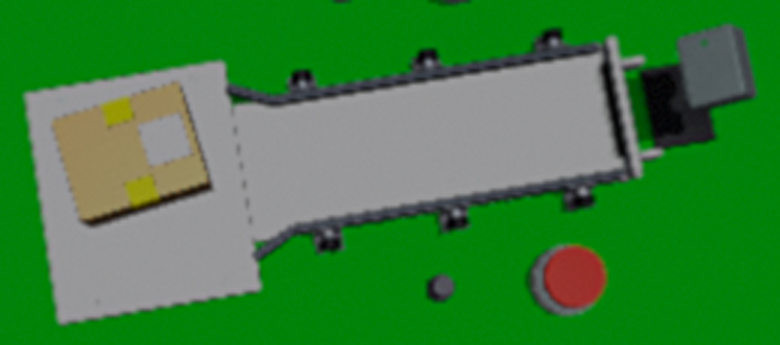

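View pics/sc0.png

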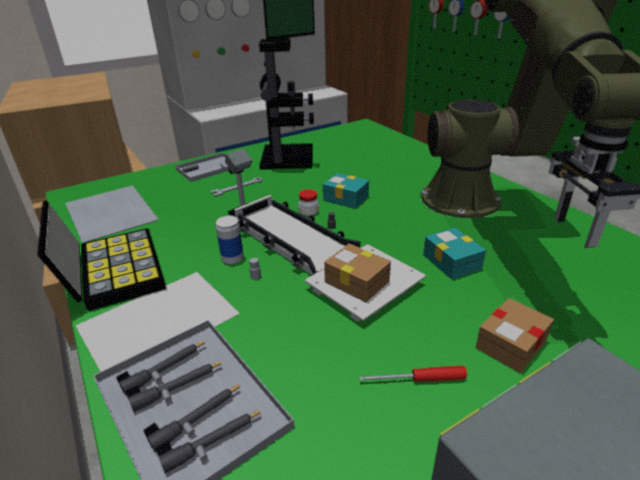

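The scene picture agrees: the carton stands on the infeed shelf with its label end towards the lane, and the rails, jar, nut, can and socket are around it. In the topc crop the shelf corners are at (25,93), (60,323), (262,289) and (224,62), and the carton top corners are at about (53,120), (180,83), (209,182) and (85,217). I'll fit the poses.

```bash
cat >> h.py <<'E'
from scipy.optimize import least_squares
def L2W(p,X):  # pose (x,y,yaw), pts in m
    X=np.array(X,float).reshape(-1,3); c,s=np.cos(p[2]),np.sin(p[2])
    return np.c_[p[0]+c*X[:,0]-s*X[:,1],p[1]+s*X[:,0]+c*X[:,1],X[:,2]]
def W2L(p,x,y,yaw=None):
    c,s=np.cos(p[2]),np.sin(p[2]);dx,dy=x-p[0],y-p[1]
    return np.array([c*dx+s*dy,-s*dx+c*dy])
def fit(c,X,uv,p0): 
    r=least_squares(lambda p:(w2px(c,L2W(p,X))-uv).ravel(),p0,loss='soft_l1'); return r.x,np.round(r.fun.reshape(-1,2),1)
E
python3 - <<'E'
from h import *
c=dict(np.load('pics/top0.npz'))
f=lambda a:(np.array(a,float)+.5)/3-.5+[205,175]
X=np.array([[-290,110,30],[-290,-110,30],[-100,-110,30],[-100,110,30],[-60,57,50],[-60,-57,50]])/1e3
lp,r=fit(c,X,f([[25,93],[60,323],[262,289],[224,62],[274,102],[300,228]]),[.55,.1,-1.4]);print('lane',lp,r)
X=np.array([[-60,48,90],[60,48,90],[60,-48,90],[-60,-48,90]])/1e3
cp,r=fit(c,X,f([[53,120],[180,83],[209,182],[85,217]]),[.55,.2,-1.3]);print('carton',cp,r)
print('carton in lane',W2L(lp,*cp[:2]),cp[2]-lp[2])
im=cv2.resize(cv2.cvtColor(c['pixels'],cv2.COLOR_RGB2BGR)[175:290,205:465],None,fx=3,fy=3,interpolation=cv2.INTER_CUBIC)
def draw(p,X,col,cl=True):
    q=(w2px(c,L2W(p,np.array(X)/1e3))-[205,175]+.5)*3-.5
    cv2.polylines(im,[np.round(q).astype(int)],cl,col,1)
draw(lp,[[-290,110,30],[-290,-110,30],[-100,-110,30],[-100,110,30]],(0,0,255))
for s in(1,-1): draw(lp,[[-100,75*s,50],[-60,57*s,50],[250,57*s,50]],(0,0,255),False)
draw(lp,[[250,45,30],[250,-45,30]],(255,0,255))
draw(lp,[[250,57,62],[250,-57,62]],(255,255,0))
draw(cp,X*1e3,(255,0,0));draw(cp,X*1e3*[1,1,1/3],(0,255,0))
cv2.imwrite('pics/ov.png',im)
E
```

```text
lane [ 0.55984831  0.00716431 -1.37955127] [[ 0.3  0.1]
 [-0.   0.3]
 [ 0.1  0.3]
 [ 0.2 -0.5]
 [ 0.3  0.6]
 [-1.6 -1.2]]
carton [ 0.55118372  0.20276088 -1.25119482] [[-0.1 -0.2]
 [ 0.3 -0.7]
 [ 0.7 -0. ]
 [-1.1  1.3]]
carton in lane [-0.1936775   0.02867266] 0.12835645426566944
```

View pics/ov.png

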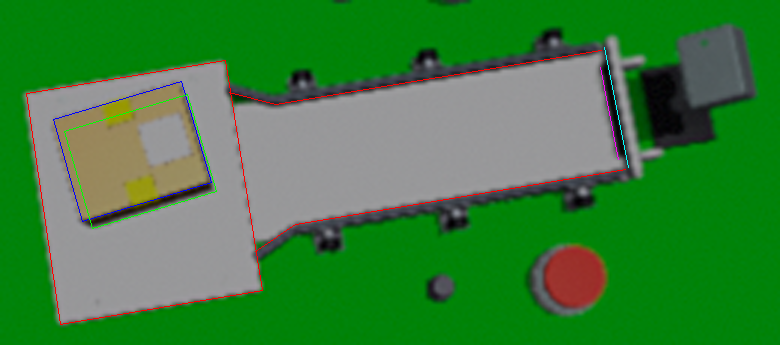

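The fit lies well on the picture. The carton is at lane (-194, +29) mm, yaw +0.13. The plan is to first square it on the shelf with a two-finger push on the +y side, clear of the seal, and then push from the rear with the tips above rail height. First the hand turns so that tool x = -lane y and tool y = -lane x, and moves over.

carry_out(
  plan=[
    [[0,0,0,0,0,-0.106,70],[0,0,0,0,0,-0.106,70],[0,0,0,0,0,-0.106,70],[0,0,0,0,0,-0.106,70],[0,0,0,0,0,-0.106,70],[0,0,0,0,0,-0.106,70],[-25,-25,0,0,0,0,70],[-25,-25,0,0,0,0,70],[-25,-25,0,0,0,0,70],[-25,-25,0,0,0,0,70],[-25,-25,0,0,0,0,70],[-25,-25,0,0,0,0,70],[-25,-25,0,0,0,0,70],[-25,-25,0,0,0,0,70],[-25,-25,0,0,0,0,70],[-25,-25,0,0,0,0,70],[-25,-25,0,0,0,0,70],[-25,-25,0,0,0,0,70],[-25,-25,0,0,0,0,70],[-20,-23,0,0,0,0,70]],
  ],
)

```text
time_s: 1.77
ee_pos: [0.643, 0.2188, 0.2048]
eef_rot: [-3.141, -0.001, -2.951]
force: [-0.6, 1.4, -0.6]
grip_width: 0.0702
grip_force: 0.0
```

```bash
cat >> h.py <<'E'
LP=np.array([0.55984831,0.00716431,-1.37955127])
def st():
    o=telemetry.get_obs();p=o['ee_pos'];print('lane mm',np.round(W2L(LP,p[0],p[1])*1e3,1),'z',round(p[2]*1e3,1),'rpy',np.round(o['eef_rot'],3),'F',np.round(o['force'],1),'t',o['time_s'],'w',o['grip_width'])
E
python3 -c "
from h import *
st();shot('wrist','w1')"
```

```text
lane mm [-192.   121.8] z 204.8 rpy [-3.141e+00 -1.000e-03 -2.951e+00] F [-0.6  1.4 -0.6] t 1.7667 w 0.07017990099998761
```

View pics/w1.png

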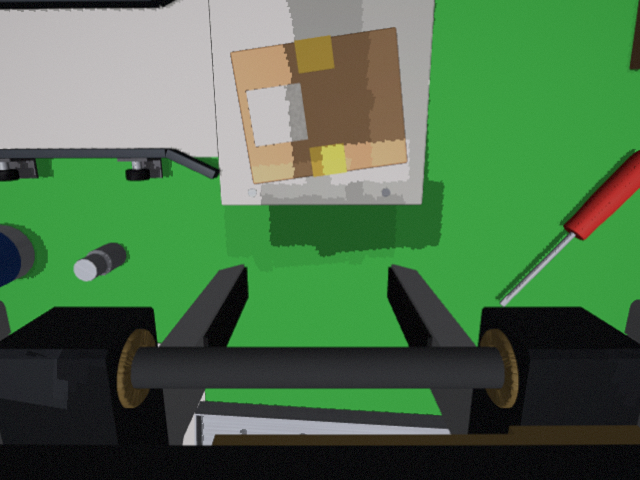

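The wrist picture shows the carton between (231,52), (396,28), (407,163) and (253,183), with the shelf's +y corners at (222,204) and (420,204). The fingers are clear beyond it. I'll cross-check the poses with this view.

Run:
```python
from h import *
c=dict(np.load('pics/w1.npz'))
P=np.array([[-100,110,30],[-290,110,30]])/1e3
print(px2w(c,[[222,204],[420,204]],.03)[:,:2], L2W(LP,P)[:,:2])
X=np.array([[60,-48,90],[-60,-48,90],[60,48,30],[-60,48,30]])/1e3
cp,r=fit(c,X,np.array([[231,52],[396,28],[253,183],[407,163]]),[.55,.2,-1.25]);print(cp,r,W2L(LP,*cp[:2]),cp[2]-LP[2])
```

```text
[[0.64935507 0.12927503]
 [0.61422077 0.31181302]] [[0.64883469 0.1262501 ]
 [0.61271922 0.31278608]]
[ 0.55461668  0.20531828 -1.25033348] [[ -1.5   0.8]
 [  1.5   0.8]
 [ 10.1  -3.9]
 [-14.4  -1.1]] [-0.19553573  0.03252913] 0.12921778749592971
```

Both views agree on yaw 0.129 and on position to within about 3 mm. Next I descend beside the carton and push slowly towards -y.

carry_out(
  plan=[
    [[0,0,25,0,0,0,70],[0,0,25,0,0,0,70],[0,0,25,0,0,0,70],[0,0,25,0,0,0,70],[0,0,25,0,0,0,70],[0,0,28,0,0,0,70],[0,2,0,0,0,0,70],[6,0,0,0,0,0,70],[6,0,0,0,0,0,70],[5,0,0,0,0,0,70],[3,0,0,0,0,0,70],[3,0,0,0,0,0,70],[3,0,0,0,0,0,70],[3,0,0,0,0,0,70],[3,0,0,0,0,0,70],[3,0,0,0,0,0,70],[3,0,0,0,0,0,70],[3,0,0,0,0,0,70],[3,0,0,0,0,0,70],[3,0,0,0,0,0,70]],
  ],
)

```text
time_s: 3.48
ee_pos: [0.5955, 0.2132, 0.053]
eef_rot: [-3.141, 0.002, -2.95]
force: [6.1, -1.1, 3.4]
grip_width: 0.0699
grip_force: 2.4
```

carry_out(
  plan=[
    [[2,0,0,0,0,0,70],[2,0,0,0,0,0,70],[2,0,0,0,0,0,70],[2,0,0,0,0,0,70],[2,0,0,0,0,0,70],[2,0,0,0,0,0,70],[0,0,0,0,0,0,70],[0,0,0,0,0,0,70]],
  ],
)

```text
time_s: 4.15
ee_pos: [0.5833, 0.2113, 0.0527]
eef_rot: [3.141, 0.001, -2.951]
force: [3.2, 1.6, 2.9]
grip_width: 0.07
grip_force: 1.8
```

```bash
python3 -c "
from h import *
st();shot('top','t2');shot('wrist','w2');a=cv2.imread('pics/t2.png')[175:290,205:465];a=cv2.resize(a,None,fx=3,fy=3,interpolation=cv2.INTER_CUBIC)
cv2.imwrite('pics/t2c.png',a)"
```

```text
lane mm [-195.9   61.8] z 52.7 rpy [ 3.141e+00  1.000e-03 -2.951e+00] F [3.2 1.6 2.9] t 4.15 w 0.07003241043547427
```

View pics/t2c.png

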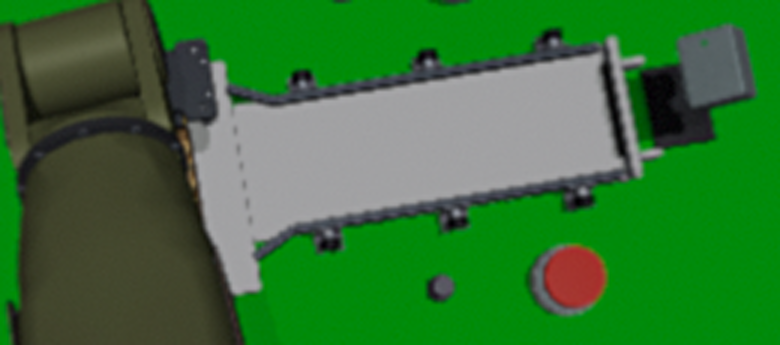

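The top view is blocked by the arm, with only the clear lane visible. I'll finish the last few mm, then back off, rise and turn for the rear push, and look again.

carry_out(
  plan=[
    [[2,0,0,0,0,0,70],[2,0,0,0,0,0,70],[1,0,0,0,0,0,70],[0,0,0,0,0,0,70],[0,0,0,0,0,0,70],[-5,0,0,0,0,0,70],[-15,0,0,0,0,0,70],[-20,0,0,0,0,0,70],[0,0,-25,0,0,0,70],[0,0,-25,0,0,0,70],[0,0,-25,0,0,0,70],[0,0,-25,0,0,0,70],[0,0,-25,0,0,0,70],[0,0,-25,0,0,0,70],[0,20,0,0,0,0,70],[0,25,0,0,0,0,70],[0,25,0,0,0,0,70],[0,25,0,0,0,0,70],[0,25,0,0,0,0,70],[0,25,0,0,0,0,70]],
  ],
)

```text
time_s: 5.92
ee_pos: [0.5893, 0.3612, 0.2016]
eef_rot: [-3.141, -0.002, -2.95]
force: [-1.0, 0.7, 0.9]
grip_width: 0.07
grip_force: 0.0
```

carry_out(
  plan=[
    [[0,0,0,0,0,0.1,70],[0,0,0,0,0,0.12,70],[0,0,0,0,0,0.12,70],[0,0,0,0,0,0.12,70],[0,0,0,0,0,0.12,70],[0,0,0,0,0,0.12,70],[0,0,0,0,0,0.12,70],[0,0,0,0,0,0.12,70],[0,0,0,0,0,0.12,70],[0,0,0,0,0,0.12,70],[0,0,0,0,0,0.12,70],[0,0,0,0,0,0.12,70],[0,0,0,0,0,0.12,70],[0,0,0,0,0,0.031,70],[0,0,0,0,0,0,70]],
  ],
)

```text
time_s: 7.17
ee_pos: [0.5897, 0.36, 0.2015]
eef_rot: [-3.139, 0.001, 1.76]
force: [0.2, 0.3, 0.4]
grip_width: 0.0699
grip_force: 0.0
```

```bash
python3 -c "
from h import *
st();shot('top','t3');crop('t3',205,175,260,115,3,'t3c')"
```

```text
lane mm [-340.7   96.4] z 201.5 rpy [-3.139e+00  1.000e-03  1.760e+00] F [0.2 0.3 0.4] t 7.1667 w 0.06990806513953807
```

View pics/t3c.png

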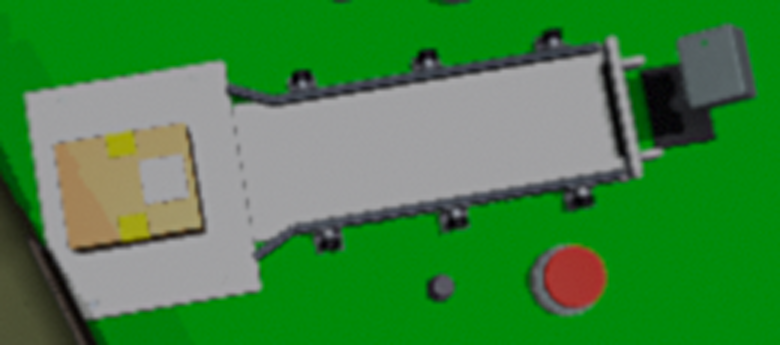

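The carton is now nearly square. Its top corners are at about (55,143), (186,124), (203,228) and (73,245). I'll measure it with a colour mask and the same height-aware model.

```bash
cat >> h.py <<'E'
def carton(f,box=(0,0,640,480)):
    c=dict(np.load('pics/'+f+'.npz'));x0,y0,w,h=box;s=4
    im=cv2.resize(c['pixels'][y0:y0+h,x0:x0+w],None,fx=s,fy=s,interpolation=cv2.INTER_CUBIC).astype(int)
    m=((im[...,0]-im[...,2]>35)&(im[...,0]>im[...,1]-5)&(im[...,0]>100)).astype(np.uint8)
    cs=cv2.findContours(m,cv2.RETR_EXTERNAL,cv2.CHAIN_APPROX_NONE)[0]
    k=cv2.convexHull(max(cs,key=cv2.contourArea))[:,0]
    uv=(cv2.boxPoints(cv2.minAreaRect(k))+.5)/s-.5+[x0,y0]
    w3=px2w(c,uv,.09);q=w3[:,:2];ctr=q.mean(0)
    e=max([q[i]-q[i-1] for i in range(4)],key=np.linalg.norm); e2=min([q[i]-q[i-1] for i in range(4)],key=np.linalg.norm)
    a=(np.arctan2(e[1],e[0])-LP[2]+np.pi/2)%np.pi-np.pi/2
    print('carton lane mm',np.round(W2L(LP,*ctr)*1e3,1),'yaw',round(a,4),'size',np.linalg.norm(e),np.linalg.norm(e2))
E
python3 - <<'E'
from h import *
B=(215,205,75,65); carton('t3',B); carton('top0',(215,195,75,65))
c=dict(np.load('pics/t3.npz'))
f=lambda a:(np.array(a,float)+.5)/3-.5+[205,175]
X=np.array([[-60,48,90],[60,48,90],[60,-48,90],[-60,-48,90]])/1e3
cp,r=fit(c,X,f([[55,143],[186,124],[203,228],[73,245]]),[.55,.2,-1.3]);print(W2L(LP,*cp[:2]),cp[2]-LP[2],r)
E
```

```text
carton lane mm [-201.9   -1.3] yaw -0.0091 size 0.12126513097243574 0.09873818503064175
carton lane mm [-195.2   29.2] yaw 0.132 size 0.11984364437546868 0.09840142868438045
[-0.20064157 -0.00170806] -0.012409847853829259 [[ 0.1 -0.1]
 [ 0.6 -0.6]
 [ 0.1 -0.2]
 [-1.1  1.1]]
```

The carton is at lane (-201.5, -1.5), yaw about -0.01, so it is centred. Next I go behind it with the tips at z = 62 mm, above the rails, and start a slow push.

carry_out(
  plan=[
    [[-14,-24,0,0,0,-0.002,70],[-14,-25,0,0,0,0,70],[-14,-24,0,0,0,0,70],[-13,-25,0,0,0,0,70],[0,0,23,0,0,0,70],[0,0,23,0,0,0,70],[0,0,23,0,0,0,70],[0,0,23,0,0,0,70],[0,0,23,0,0,0,70],[0,0,24,0,0,0,70],[0,0,0,0,0,0,70],[0,0,0,0,0,0,70]],
  ],
)

```text
time_s: 8.22
ee_pos: [0.5039, 0.2872, 0.0629]
eef_rot: [-3.139, 0.001, 1.765]
force: [-0.0, 0.1, 1.1]
grip_width: 0.0698
grip_force: 0.0
```

```bash
python3 -c "
from h import *
st()"
```

```text
lane mm [-285.5   -1.8] z 62.9 rpy [-3.139e+00  1.000e-03  1.765e+00] F [-0.   0.1  1.1] t 8.2167 w 0.06984029597066896
```

carry_out(
  plan=[
    [[-3,0,0,0,0,0.002,70],[-3,0,0,0,0,0,70],[-3,0,0,0,0,0,70],[-3,0,0,0,0,0,70],[-2,0,0,0,0,0,70],[-2,0,0,0,0,0,70],[-2,0,0,0,0,0,70],[-2,0,0,0,0,0,70],[-2,0,0,0,0,0,70],[-3,0,0,0,0,0,70],[-3,0,0,0,0,0,70],[-3,0,0,0,0,0,70],[-3,0,0,0,0,0,70],[-3,0,0,0,0,0,70],[-3,0,0,0,0,0,70],[-3,0,0,0,0,0,70],[-3,0,0,0,0,0,70],[-3,0,0,0,0,0,70],[-3,0,0,0,0,0,70],[-3,0,0,0,0,0,70]],
  ],
)

```text
time_s: 9.88
ee_pos: [0.515, 0.2339, 0.064]
eef_rot: [3.14, -0.001, 1.762]
force: [-0.7, 5.7, 2.7]
grip_width: 0.0701
grip_force: 2.9
```

```bash
python3 -c "
from h import *
st();shot('top','t4');crop('t4',205,175,260,115,3,'t4c');carton('t4',(205,175,140,90))"
```

```text
lane mm [-231.2   -0.9] z 64.0 rpy [ 3.140e+00 -1.000e-03  1.762e+00] F [-0.7  5.7  2.7] t 9.8833 w 0.07010508036435038
carton lane mm [-148.5   -1.2] yaw -1.5703 size 0.09870673699544784 0.09195840296437274
```

View pics/t4c.png

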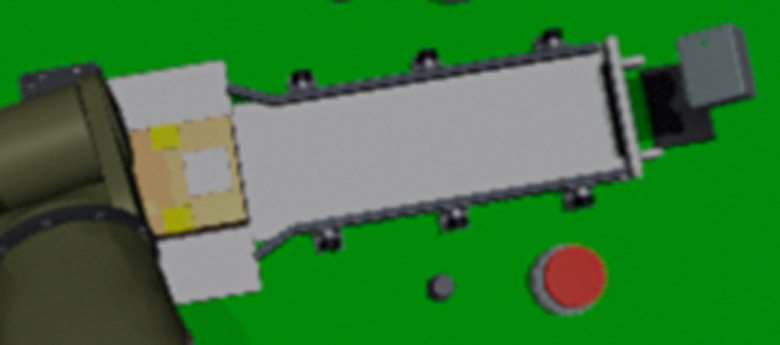

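The carton's front is at the mouth, with y = -1.2 and yaw about 0. I'll keep pushing straight and check as it goes in.

carry_out(
  plan=[
    [[-3,0,0,0,0,0,70],[-3,0,0,0,0,0,70],[-3,0,0,0,0,0,70],[-3,0,0,0,0,0,70],[-3,0,0,0,0,0,70],[-3,0,0,0,0,0,70],[-3,0,0,0,0,0,70],[-3,0,0,0,0,0,70],[-3,0,0,0,0,0,70],[-3,0,0,0,0,0,70],[-3,0,0,0,0,0,70],[-3,0,0,0,0,0,70],[-3,0,0,0,0,0,70],[-3,0,0,0,0,0,70],[-3,0,0,0,0,0,70],[-3,0,0,0,0,0,70],[-3,0,0,0,0,0,70],[-3,0,0,0,0,0,70],[-3,0,0,0,0,0,70],[-3,0,0,0,0,0,70]],
  ],
)

```text
time_s: 11.6
ee_pos: [0.5264, 0.1751, 0.064]
eef_rot: [3.14, -0.001, 1.762]
force: [-1.2, 5.8, 4.6]
grip_width: 0.0697
grip_force: 3.3
```

```bash
python3 -c "
from h import *
st();shot('top','t5');carton('t5',(205,175,215,90))"
```

```text
lane mm [-171.2   -0.9] z 64.0 rpy [ 3.140e+00 -1.000e-03  1.762e+00] F [-1.2  5.8  4.6] t 11.6 w 0.0697079593503861
carton lane mm [-84.3  -1.5] yaw 1.5651 size 0.09851388070503711 0.08176841321403099
```

carry_out(
  plan=[
    [[-3,0,0,0,0,0,70],[-3,0,0,0,0,0,70],[-3,0,0,0,0,0,70],[-3,0,0,0,0,0,70],[-3,0,0,0,0,0,70],[-3,0,0,0,0,0,70],[-3,0,0,0,0,0,70],[-3,0,0,0,0,0,70],[-3,0,0,0,0,0,70],[-3,0,0,0,0,0,70],[-3,0,0,0,0,0,70],[-3,0,0,0,0,0,70],[-3,0,0,0,0,0,70],[-3,0,0,0,0,0,70],[-3,0,0,0,0,0,70],[-3,0,0,0,0,0,70],[-3,0,0,0,0,0,70],[-3,0,0,0,0,0,70],[-3,0,0,0,0,0,70],[-3,0,0,0,0,0,70]],
  ],
)

```text
time_s: 13.32
ee_pos: [0.5378, 0.1161, 0.064]
eef_rot: [3.141, -0.001, 1.762]
force: [-1.4, 7.0, 5.8]
grip_width: 0.07
grip_force: 3.4
```

```bash
python3 -c "
from h import *
st();shot('top','t6');carton('t6',(205,175,215,90));crop('t6',205,175,260,115,3,'t6c')"
```

```text
lane mm [-111.2   -1. ] z 64.0 rpy [ 3.141e+00 -1.000e-03  1.762e+00] F [-1.4  7.   5.8] t 13.3167 w 0.07001235217119806
carton lane mm [-21.2  -1.6] yaw 1.5546 size 0.09882744881985754 0.0761345836967011
```

View pics/t6c.png

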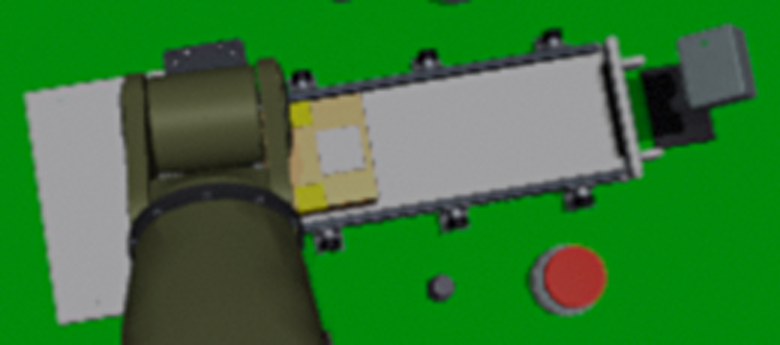

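The carton is in the rails and straight: the label is at (340,150) and a strip of bed shows on both sides, allowing for parallax. Continuing.

carry_out(
  plan=[
    [[-3,0,0,0,0,0,70],[-3,0,0,0,0,0,70],[-3,0,0,0,0,0,70],[-3,0,0,0,0,0,70],[-3,0,0,0,0,0,70],[-3,0,0,0,0,0,70],[-3,0,0,0,0,0,70],[-3,0,0,0,0,0,70],[-3,0,0,0,0,0,70],[-3,0,0,0,0,0,70],[-3,0,0,0,0,0,70],[-3,0,0,0,0,0,70],[-3,0,0,0,0,0,70],[-3,0,0,0,0,0,70],[-3,0,0,0,0,0,70],[-3,0,0,0,0,0,70],[-3,0,0,0,0,0,70],[-3,0,0,0,0,0,70],[-3,0,0,0,0,0,70],[-3,0,0,0,0,0,70]],
  ],
)

```text
time_s: 15.03
ee_pos: [0.5491, 0.0572, 0.064]
eef_rot: [3.141, -0.001, 1.762]
force: [-1.3, 6.7, 5.8]
grip_width: 0.0703
grip_force: 3.5
```

```bash
python3 -c "
from h import *
st();shot('top','t7');carton('t7',(205,175,215,80))"
```

```text
lane mm [-51.2  -1. ] z 64.0 rpy [ 3.141e+00 -1.000e-03  1.762e+00] F [-1.3  6.7  5.8] t 15.0333 w 0.07033292414357797
carton lane mm [42.6 -1.9] yaw 1.5564 size 0.09784831210851995 0.06871473132123312
```

carry_out(
  plan=[
    [[-3,0,0,0,0,0,70],[-3,0,0,0,0,0,70],[-3,0,0,0,0,0,70],[-3,0,0,0,0,0,70],[-3,0,0,0,0,0,70],[-3,0,0,0,0,0,70],[-3,0,0,0,0,0,70],[-3,0,0,0,0,0,70],[-3,0,0,0,0,0,70],[-3,0,0,0,0,0,70],[-3,0,0,0,0,0,70],[-3,0,0,0,0,0,70],[-3,0,0,0,0,0,70],[-3,0,0,0,0,0,70],[-3,0,0,0,0,0,70],[-3,0,0,0,0,0,70],[-3,0,0,0,0,0,70],[-3,0,0,0,0,0,70],[-3,0,0,0,0,0,70],[-3,0,0,0,0,0,70]],
  ],
)

```text
time_s: 16.75
ee_pos: [0.5605, -0.0017, 0.0639]
eef_rot: [3.141, -0.001, 1.762]
force: [-1.8, 7.1, 5.3]
grip_width: 0.0699
grip_force: 3.6
```

```bash
python3 -c "
from h import *
st();shot('top','t8');carton('t8',(205,175,215,80));crop('t8',275,175,200,115,4,'t8c')"
```

```text
lane mm [ 8.8 -1.1] z 63.9 rpy [ 3.141e+00 -1.000e-03  1.762e+00] F [-1.8  7.1  5.3] t 16.75 w 0.06987480525219968
carton lane mm [107.1  -2.1] yaw 1.5579 size 0.09714356804163374 0.059113935167528255
```

View pics/t8c.png

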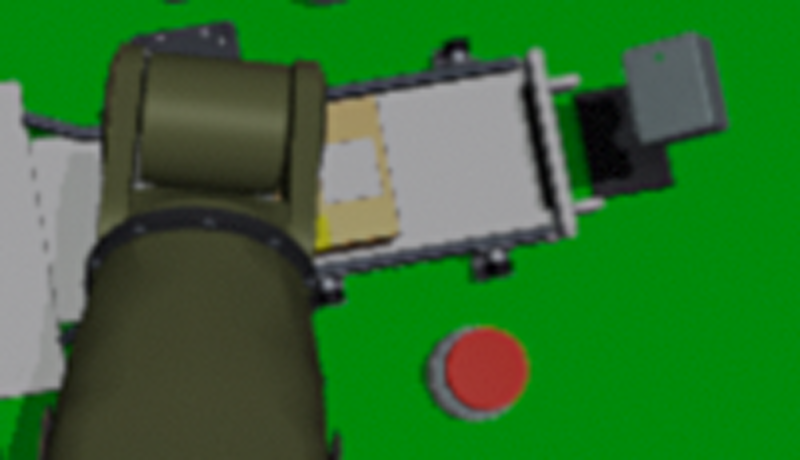

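The front edge is at (385,170), it is straight, and the stop is ahead. My 10 views are used up, so from here I go by numbers and force.

carry_out(
  plan=[
    [[-3,0,0,0,0,0,70],[-3,0,0,0,0,0,70],[-3,0,0,0,0,0,70],[-3,0,0,0,0,0,70],[-3,0,0,0,0,0,70],[-3,0,0,0,0,0,70],[-3,0,0,0,0,0,70],[-3,0,0,0,0,0,70],[-3,0,0,0,0,0,70],[-3,0,0,0,0,0,70],[-3,0,0,0,0,0,70],[-3,0,0,0,0,0,70],[-3,0,0,0,0,0,70],[-3,0,0,0,0,0,70],[-3,0,0,0,0,0,70],[-3,0,0,0,0,0,70],[-3,0,0,0,0,0,70],[-3,0,0,0,0,0,70],[-3,0,0,0,0,0,70],[-3,0,0,0,0,0,70]],
  ],
)

```text
time_s: 18.47
ee_pos: [0.5719, -0.0605, 0.0639]
eef_rot: [3.141, -0.001, 1.762]
force: [-1.2, 7.4, 5.6]
grip_width: 0.0702
grip_force: 3.7
```

carry_out(
  plan=[
    [[-3,0,0,0,0,0,70],[-3,0,0,0,0,0,70],[-3,0,0,0,0,0,70],[-3,0,0,0,0,0,70],[-3,0,0,0,0,0,70],[-3,0,0,0,0,0,70],[-3,0,0,0,0,0,70],[-3,0,0,0,0,0,70],[-3,0,0,0,0,0,70],[-3,0,0,0,0,0,70],[-3,0,0,0,0,0,70],[-2,0,0,0,0,0,70],[-2,0,0,0,0,0,70],[-1,0,0,0,0,0,70],[-1,0,0,0,0,0,70],[-1,0,0,0,0,0,70],[-1,0,0,0,0,0,70],[-1,0,0,0,0,0,70]],
  ],
)

```text
time_s: 19.97
ee_pos: [0.5798, -0.1016, 0.0639]
eef_rot: [3.141, -0.001, 1.762]
force: [-2.7, 8.0, 6.1]
grip_width: 0.0702
grip_force: 3.8
```

```bash
python3 -c "
from h import *
st();shot('top','t9');carton('t9',(300,175,120,80))"
```

```text
lane mm [110.6  -1.1] z 63.9 rpy [ 3.141e+00 -1.000e-03  1.762e+00] F [-2.7  8.   6.1] t 19.9667 w 0.0702334729335682
carton lane mm [233.   -8.2] yaw 1.1926 size 0.10141985689659855 0.03920014239174997
```

carry_out(
  plan=[
    [[-1,0,0,0,0,0,70],[-1,0,0,0,0,0,70],[-1,0,0,0,0,0,70],[-1,0,0,0,0,0,70],[-1,0,0,0,0,0,70],[-1,0,0,0,0,0,70],[-1,0,0,0,0,0,70]],
  ],
)

```text
time_s: 20.6
ee_pos: [0.5811, -0.1085, 0.0639]
eef_rot: [3.141, -0.001, 1.762]
force: [-0.9, 7.9, 5.4]
grip_width: 0.07
grip_force: 3.8
```

carry_out(
  plan=[
    [[-1,0,0,0,0,0,70],[-1,0,0,0,0,0,70]],
  ],
)

```text
time_s: 20.77
ee_pos: [0.5815, -0.1105, 0.0639]
eef_rot: [3.141, -0.001, 1.762]
force: [-0.8, 6.8, 6.4]
grip_width: 0.0696
grip_force: 3.8
```

carry_out(
  plan=[
    [[-1,0,0,0,0,0,70]],
  ],
)

```text
time_s: 20.85
ee_pos: [0.5816, -0.1109, 0.0639]
eef_rot: [3.142, -0.002, 1.762]
force: [-3.0, 17.4, 8.6]
grip_width: 0.0701
grip_force: 8.7
```

The force jumped to 17 N at lane TCP x of about 120, which is the expected stop position. One more small step will seat it square.

carry_out(
  plan=[
    [[-1,0,0,0,0,0,70],[0,0,0,0,0,0,70]],
  ],
)

```text
time_s: 21.02
ee_pos: [0.5815, -0.1109, 0.0639]
eef_rot: [-3.141, -0.004, 1.762]
force: [-5.6, 18.7, 10.7]
grip_width: 0.0698
grip_force: 9.4
```

Now retreat straight back, rise, and clear the view.

carry_out(
  plan=[
    [[1,0,0,0,0,0,70],[2,0,0,0,0,0,70],[5,0,0,0,0,0,70],[15,0,0,0,0,0,70],[20,0,0,0,0,0,70],[10,0,-20,0,0,0,70],[0,0,-30,0,0,0,70],[0,0,-30,0,0,0,70],[0,0,-30,0,0,0,70],[0,0,-30,0,0,0,70],[35,0,0,0,0,0,70],[35,0,0,0,0,0,70],[35,0,0,0,0,0,70],[35,0,0,0,0,0,70],[35,0,0,0,0,0,70],[35,0,0,0,0,0,70],[35,0,0,0,0,0,70],[35,0,0,0,0,0,70],[0,0,0,0,0,0,70],[0,0,0,0,0,0,70]],
  ],
)

```text
time_s: 22.68
ee_pos: [0.5175, 0.2155, 0.2031]
eef_rot: [-3.141, 0.0, 1.765]
force: [0.4, -0.0, 0.3]
grip_width: 0.0699
grip_force: 0.0
```

Run:
```python
from h import *
st();shot('top','t10');carton('t10',(300,175,140,80))
a=dict(np.load('pics/top0.npz'))['pixels'].astype(int);b=dict(np.load('pics/t10.npz'))['pixels'].astype(int)
d=(abs(a-b).max(2)>50).astype(np.uint8);n,_,s,_=cv2.connectedComponentsWithStats(d)
print([list(x) for x in s[1:] if x[4]>15])
```

```text
lane mm [-212.6   -1.9] z 203.1 rpy [-3.141  0.     1.765] F [ 0.4 -0.   0.3] t 22.6833 w 0.06994737564599868
carton lane mm [187.6  -1.6] yaw 0.0226 size 0.1206638416177023 0.09855059647444282
[[np.int32(22), np.int32(181), np.int32(286), np.int32(299), np.int32(38063)], [np.int32(363), np.int32(193), np.int32(52), np.int32(44), np.int32(1401)], [np.int32(308), np.int32(391), np.int32(23), np.int32(8), np.int32(89)], [np.int32(287), np.int32(397), np.int32(8), np.int32(8), np.int32(53)], [np.int32(284), np.int32(415), np.int32(8), np.int32(6), np.int32(22)], [np.int32(362), np.int32(421), np.int32(7), np.int32(11), np.int32(40)], [np.int32(354), np.int32(435), np.int32(21), np.int32(41), np.int32(490)], [np.int32(292), np.int32(453), np.int32(13), np.int32(14), np.int32(91)]]
```

Run:
```python
from h import *
def edges(f,box,x0l):
    # resample top plane z=.09 into lane-aligned grid (0.5mm), and fit edge lines
    c=dict(np.load('pics/'+f+'.npz'));xs=np.arange(-90,90,.5)+x0l;ys=np.arange(-75,75,.5)
    X,Y=np.meshgrid(xs,ys);uv=w2px(c,L2W(LP,np.c_[X.ravel(),Y.ravel(),np.full(X.size,90)]/1e3)).astype(np.float32).reshape(*X.shape,2)
    im=cv2.remap(c['pixels'],uv[...,0],uv[...,1],cv2.INTER_CUBIC).astype(int)
    m=(im[...,0]-im[...,2]>35)&(im[...,0]>im[...,1]-5)&(im[...,0]>90)
    m=cv2.morphologyEx(m.astype(np.uint8),cv2.MORPH_OPEN,np.ones((5,5)))>0
    rows=[i for i in range(len(ys)) if abs(ys[i])<38 and m[i].any()]; cols=[j for j in range(len(xs)) if abs(xs[j]-x0l)<48 and m[:,j].any()]
    for nm,v,w in(('rear',[ys[i] for i in rows],[xs[m[i]].min() for i in rows]),('front',[ys[i] for i in rows],[xs[m[i]].max() for i in rows]),
      ('near',[xs[j] for j in cols],[ys[m[:,j]].min() for j in cols]),('far',[xs[j] for j in cols],[ys[m[:,j]].max() for j in cols])):
        p=np.polyfit(v,w,1);print(f,nm,'slope',round(p[0],4),'median',np.median(w))
edges('t10',0,190);edges('t3',0,-200)
```

```text
t10 rear slope 0.0019 median 128.0
t10 front slope 0.0053 median 247.0
t10 near slope 0.0006 median -50.0
t10 far slope 0.0002 median 46.0
t3 rear slope 0.0009 median -261.5
t3 front slope 0.0024 median -142.5
t3 near slope 0.0013 median -50.0
t3 far slope -0.0054 median 45.5
```

The carton is square: all edge slopes are 0.005 or less, its sides are at -50 and +46 against rails at ±57, and its front is at the stop. The force rise confirms contact, nothing else on the bench shows as changed in the top image where the arm is not in the way, and the hand is clear.

```bash
python3 -c "
from h import *
print(ctrl.hand_in())"
```

```text
the job is handed in; nothing more can be done
None
```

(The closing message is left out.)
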